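Snap the cover onto the whetstone case and keep it pressed

ROBOT

A 7-joint arm with a two-finger parallel gripper is mounted at the origin on the work surface. World frame = base frame: x ahead of the robot, y to its left, z up, the work surface at z = 0. Lengths are in m, angles in rad, forces in N, time in s.
With the tool pointing down it reaches from about 0.35 to 0.9 m from the base axis. Payload 19.9 kg.
Tool frame: the origin (TCP) lies on the centre line of the jaws, within the pads' length; the fingertips stand 22 mm ahead of it and the grasp point (between the pads) lies 3 mm ahead of it (manip.tips_ahead is the distance from the TCP to the fingertips, in m); z points along the fingers, y is the direction in which the jaws open and shut (so a half turn about z gives the same grasp; the last joint's range is limited). The gripper opens to 85 mm and grips with 20 to 120 N. Pads are 22 mm wide; open, the fingers measure 114 mm over their backs; the gripper's body (76 mm by 85 mm) begins 54 mm behind the grasp point. The pads swing forward as they close: fully open they stand 13 mm farther back than shut.
Start: joints at [1.306, 0.417, -0.01, 1.614, 0.005, 1.111, -0.053], TCP at [0.138, -0.61, 0.253] pointing down, gripper open.
Joint ranges: [-2.81, 2.81], [-0.39, 2.02], [-1.27, 1.25], [0.06, 2.57], [-1.19, 4.33], [0.19, 2], [-2.82, 2.82]. Speed limits (rad/s): [1.89, 1.89, 2.39, 2.39, 3.01, 3.01, 3.01].

INTERFACE

Orientations are given as a unit quaternion [x, y, z, w].
In Python, from bench import manip, imaging gives the robot as it stands.
- The arm moves only by the shell command python3 -m creep 'ROWS' [FORCE]. ROWS is JSON, a list of rows, each a list of 7 numbers: the shift along the tool's x, y, z in mm, then the turn, a rotation vector about the tool's x, y, z in rad, then the finger opening in mm, from 0 to 85.4. In form: [[tx, ty, tz, rx, ry, rz, hand], ...]. A call has 1 to 8 rows; each row shifts and turns the commanded pose from where the row before left it, along the tool's axes as they then stand; what a row does not reach is not made up. A row lasts 1/12 s, in which the tool goes at most 41.7 mm and 7.16 degrees, less where a joint would pass 70% of its speed; a pose out of reach is approached as far as the arm can. A call is refused whole if a number of a shift passes 41.7 or a number of a turn 0.125, either way. A call with a gripper value outside its range is refused whole. The fingers move at their own pace and stop on an object; FORCE is the grip in N (left out, the last holds). Time passes only in rows, so rows that do not move let the fingers close. It gives the time, the measured TCP pose, the force and the opening at its end, in the units of the state.
- manip.read_state(): the state, without advancing time (a new reading comes with each control period).
- imaging.snapshot(name): name is "scene" or "side" or "wrist"; returns a dict with "frame" (480x640x3 uint8, red, green, blue), "vfov" (degrees; the focal length in pixels is half the picture's height over the tangent of half this angle, whatever the lens; pixels are square), "cx", "cy" (the principal point, pixels), "k1" (the pictures are not rectified: a ray, as slopes to the right and down, at radius r is drawn at 1 + k1 r^2 times it, then the intrinsics apply), "R" (3x3) and "t" (3): a world point X has camera coordinates R X + t; the wrist camera has in their place "mount" (4x4, takes a point from camera to tool coordinates, whose origin is the TCP and whose axes are the flange's). Camera axes: x right, y down, z forward; pixel columns grow to the right and rows downward; lengths in m; the calibration is good to about 2 mm. A picture is of the moment at which its call begins: read the wrist's pose just before it. There is no depth.
- manip.job_done(): hands the job in, once; it reports no verdict.
The state is a dict: "t": time; "joint_positions": joint angles; "qd": joint speeds; "joint_efforts": joint torques, N m; "eef_pos": TCP position; "orientation": TCP orientation; "force": force on the tool from outside, world axes, zero at the start; "ft_torque": the same for the moment, N m; "finger_gap": finger opening in m.
Only numpy, scipy, OpenCV 4.12 (cv2) and the standard library are available. Lean on these libraries where they do the work, as an engineer would, in place of code of your own. Each camera call takes 0.05 s, during which the arm holds its last target. There are 200 camera calls.

TASK

Put the round black whetstone away in its case: lay it flat inside the raised ring of the dark wooden base on the bench, then set the cover over it, take it by its knob and press straight down until both steel spring catches snap in over its brass rim. Keep pressing, so that the rim beds into the seal, and finish that way: the gripper still holding the knob and pushing the cover down onto the base with a steady push of about 15 N. Leave the keys, mallet, file, peg and brush where they lie.

Things in the scene. Friction and masses are not known exactly. Their poses are not given: they have to be found in the camera images.
- whetstone_mid (a point): the whetstone, a plain black disc 58 mm across and 24 mm thick (150 g, its mass varies), lying flat on the bench. The point is its centre, 12 mm above its underside; its z is up. It may start to the left or to the right of the case.
- cover_knob (a point): centre of the cover's dark horn knob, an upright cylinder 24 mm across and 26 mm high on top of the cover; 45 mm above the cover's underside, 13 mm below the knob's top. Its z is up. When the cover is fully home this point is 45 mm above the case seat point.
- cover: the cover (about 200 g, varies), standing mouth down on the bench beside the case, on the other side from the stone. A yellow wooden cup, 58 mm high with its knob: brass rim at the foot 100 mm across and 3 mm thick; wall 84 mm across outside, 79 mm inside; top 32 mm and inside ceiling 28 mm above the underside. Round, so yaw does not matter. Origin: centre of its underside, z up.
- case_base: the case's base, fixed to the bench: a dark wooden board 116 mm (x) by 188 mm (y), 14 mm thick, with a raised ring and two steel catches. Origin: centre of its underside, z up. The fingers clear the catches if they close along the board's x. Behind each catch, along y, is a brass spring housing, 24 mm high, 70 to 83 mm from the middle.
- case_seat (a point): middle of the board's upper face, 14 mm above the bench, axes of the board. The ring round it (65 mm across inside, 72 mm outside, 8 mm high) takes the stone, which stands on the board, its centre 12 mm above this point. The cover goes over stone and ring, its rim flat on the board, which stops it.
- catch_left (a joint): outward travel (m) of the spring catch at the board's +y: 0 sprung in, 0.005 just lets the rim pass, 0.0095 stop; reads 0 again once snapped over the rim. Its bevelled nose, 18 mm wide along x, leans outward going up: from 45 mm off the middle at 6 mm above the board to 55 mm off at 26 mm.
- catch_right (a joint): the same for the catch at the board's -y. A centred rim meets both bevels when 17 mm above the board; going down takes a force that grows to some 10 to 19 N, most at 6 mm above the board, then the force drops, and the catches spring in when the rim is some 2 to 3 mm above the board. After that, pressing on meets the board.
- long_key_mid (a point): the long gangsa key, a bronze bar 260 x 56 x 10 mm lying along its own x; a bystander, not to be disturbed. The point is in its middle, about half-way up.
- short_key_mid (a point): the short gangsa key, a bronze bar 190 x 48 x 11 mm lying along its own x; a bystander, not to be disturbed. The point is in its middle, about half-way up.
- mallet_mid (a point): the horn-tipped mallet, handle 300 mm along its own x, head at +x 105 mm wide and 36 mm high; a bystander, not to be disturbed. The point is in its middle, about half-way up.
- bench_file_mid (a point): the flat file with a brass handle, about 320 mm along its own x, 26 mm high; a bystander, not to be disturbed. The point is in its middle, about half-way up.
- key_peg_mid (a point): the carved jackfruit-wood key peg, 100 x 30 x 30 mm along its own x, lying; a bystander, not to be disturbed. The point is in its middle, about half-way up.
- bench_brush_mid (a point): the wooden bench brush, about 250 mm along its own x, 43 mm high; a bystander, not to be disturbed. The point is in its middle, about half-way up.
Things that resemble listed ones, but are neither listed nor needed, are in the scene too. There is more than one size of the part that bears whetstone_mid; the job needs the middle-sized.

How it is judged:
On the way, in this order (a step that is already met when the one before it is completed fails the run):
1. the stone lies flat inside the ring of the base (horizontal distance between whetstone_mid and case_seat below 0.006 m and z of whetstone_mid in the frame of case_seat between 0.0095 and 0.0145 m and angle between the z axis of whetstone_mid and the z axis of case_seat, either way round below 0.1 rad), for 0.2 s.
2. the cover is fully down over the stone and both catches have snapped in over its rim (all of step 1 and z of cover_knob in the frame of case_seat between 0.042 and 0.0468 m and horizontal distance between cover_knob and case_seat below 0.006 m and angle between the z axis of cover_knob and the z axis of case_seat, either way round below 0.06 rad and value of joint each of catch_left, catch_right below 0.002 m), for 0.2 s.
At the end, for the whole second after the job is handed in: Stone flat in the ring and cover flat and fully down on the base (each within 6 mm of its middle, height to 2 mm), both catches within 2 mm of fully in over the rim, fingers round its knob (grasp point within 27 mm of its centre), and it is pressed onto the base with 6 to 45 N (about 15 N is meant) (all of step 2 and contact force between cover and case_base between 6 and 45 N and contact force between the fingers and cover above 2 N and distance between the grasp point and cover_knob below 0.027 m); the arm keeps its last pose, push and grip.
It fails at once if a bystander (key, mallet, file, peg or brush) is shifted by more than 20 mm (distance of any of long_key_mid, short_key_mid, mallet_mid, bench_file_mid, key_peg_mid, bench_brush_mid from where it was at the start of the episode above 0.02 m).
It also fails if it takes over 67 s, if anything falls off the work surface, if the arm or the gripper's body presses on something with over 40 N, if the wrist force passes 120 N, or if a joint passes its speed limit or range.

## Working session

There is one attempt and no reset: what is moved stays moved. The work goes in short steps, Python scripts to look and compute and a shell command to move; the robot and the scene stay as the last step left them, time stands still between calls to the robot, and variables do not carry over. Pictures are saved under pics/ and viewed, about 8 in all and at most 12, crops included, and the job is handed in when it is done.

```bash
ls; mkdir -p pics; python3 - <<'E'
from bench import manip, imaging
import cv2,numpy as np
s=manip.read_state();print({k:np.round(v,3).tolist() for k,v in s.items()})
for n in("scene","side"):
    d=imaging.snapshot(n);cv2.imwrite(f"pics/{n}0.png",d["frame"][:,:,::-1])
    np.savez(f"pics/{n}0.npz",**d)
    print(n,{k:np.round(v,3).tolist() for k,v in d.items() if k!="frame"})
E
```

```text
pics
{'t': 0.0, 'joint_positions': [1.306, 0.418, -0.01, 1.614, 0.005, 1.111, -0.053], 'qd': [0.0, -0.003, 0.001, 0.0, -0.002, 0.0, 0.001], 'joint_efforts': [-0.001, -86.444, 0.678, -43.49, 0.019, 0.007, 0.0], 'eef_pos': [0.138, -0.609, 0.253], 'orientation': [0.994, 0.111, -0.0, -0.001], 'force': [-0.44, -0.384, -0.019], 'ft_torque': [0.013, 0.01, -0.02], 'finger_gap': 0.086}
scene {'vfov': 52.519, 'cx': 319.295, 'cy': 236.515, 'k1': -0.027, 'R': [[0.82, 0.572, -0.009], [0.348, -0.512, -0.786], [-0.454, 0.641, -0.619]], 't': [-0.462, -0.161, 1.671]}
side {'vfov': 57.092, 'cx': 315.915, 'cy': 238.417, 'k1': -0.014, 'R': [[-0.723, -0.691, 0.001], [-0.349, 0.364, -0.863], [0.596, -0.625, -0.505]], 't': [0.426, 0.262, 0.777]}
```

View pics/scene0.png

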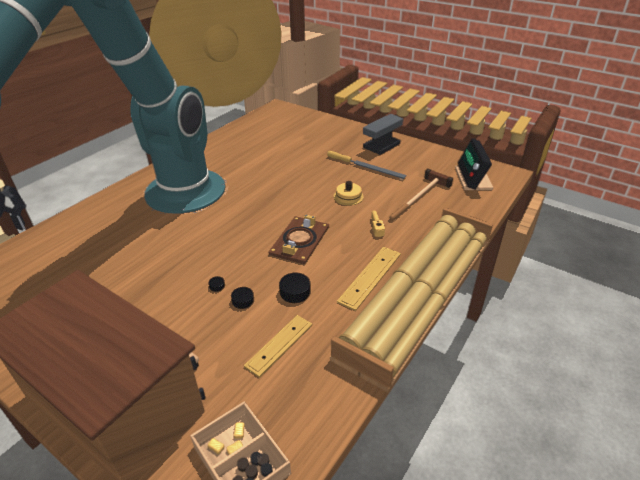

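View pics/side0.png

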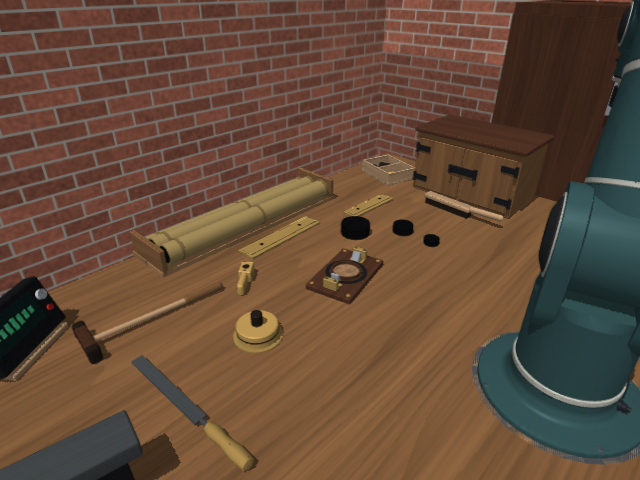

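Pictures 1 and 2 show the middle disc at scene (242,298) / side (403,227), the case ring at (300,237) / (347,271), and the cover knob at (348,187) / (257,319).

```bash
cat > h.py <<'E'
import numpy as np,cv2
from bench import manip,imaging
from scipy.spatial.transform import Rotation as Ro
def load(n): return dict(np.load(n))
def snap(n,f):
    s=manip.read_state(); d=imaging.snapshot(n)
    if "mount" in d:
        T=np.eye(4);T[:3,:3]=Ro.from_quat(s["orientation"]).as_matrix();T[:3,3]=s["eef_pos"]
        E=np.linalg.inv(T@np.array(d["mount"])); d["R"]=E[:3,:3]; d["t"]=E[:3,3]
    cv2.imwrite(f"pics/{f}.png",d["frame"][:,:,::-1]); np.savez(f"pics/{f}.npz",**d); return d
def cam(d):
    f=240/np.tan(np.radians(float(d["vfov"]))/2)
    return np.array([[f,0,float(d["cx"])],[0,f,float(d["cy"])],[0,0,1]]),np.array([float(d["k1"]),0,0,0])
def pix(d,P):
    K,D=cam(d);return cv2.projectPoints(np.atleast_2d(np.array(P,float)),cv2.Rodrigues(np.array(d["R"]))[0],np.array(d["t"],float),K,D)[0][:,0]
def at(d,uv,z):
    K,D=cam(d);R=np.array(d["R"]);c=-R.T@np.array(d["t"])
    p=cv2.undistortPoints(np.array([[uv]],float),K,D)[0,0];r=R.T@np.array([p[0],p[1],1])
    return c+r*(z-c[2])/r[2]
def tool(P,s=None):
    "world point -> tool coords, mm"
    s=s or manip.read_state();return 1000*Ro.from_quat(s["orientation"]).inv().apply(np.array(P)-s["eef_pos"])
E
python3 - <<'E'
from h import *
for n,pts in(("scene",dict(stone=(242,298,.012),knob=(348.5,187,.045),ring=(299.5,237,.022),sm=(217,284,.009),big=(295,288,.016))),
 ("side",dict(stone=(403,227.5,.012),knob=(257,319,.045),ring=(346.5,272,.022),sm=(431,240,.009),big=(355.5,228,.016)))):
    d=load(f"pics/{n}0.npz")
    for k,(u,v,z) in pts.items(): print(n,k,at(d,(u,v),z).round(4))
# board corners
d=load("pics/side0.npz")
for uv in((345,248),(383,263),(346,299),(307,284)): print("corner",at(d,uv,.014).round(4))
d=load("pics/scene0.npz")
for uv in((299,217),(329,223),(304,261),(270,251)): print("corner s",at(d,uv,.014).round(4))
s=manip.read_state();print(Ro.from_quat(s["orientation"]).as_matrix().round(3))
d=imaging.snapshot("wrist");print(np.round(d["mount"],3),d["vfov"])
E
```

```text
scene stone [ 0.5208 -0.2857  0.012 ]
scene knob [0.4924 0.2687 0.045 ]
scene ring [ 0.4996 -0.0106  0.022 ]
scene sm [ 0.4287 -0.2825  0.009 ]
scene big [ 0.6133 -0.183   0.016 ]
side stone [ 0.5156 -0.2818  0.012 ]
side knob [0.4797 0.2816 0.045 ]
side ring [0.4787 0.0105 0.022 ]
side sm [ 0.4234 -0.2802  0.009 ]
side big [ 0.6068 -0.1801  0.016 ]
corner [ 0.5602 -0.08    0.014 ]
corner [ 0.446  -0.0911  0.014 ]
corner [0.4194 0.0818 0.014 ]
corner [0.5203 0.1016 0.014 ]
corner s [0.4319 0.0772 0.014 ]
corner s [0.5267 0.1037 0.014 ]
corner s [ 0.5681 -0.0819  0.014 ]
corner s [ 0.4623 -0.1017  0.014 ]
[[ 0.975  0.221 -0.   ]
 [ 0.221 -0.975  0.001]
 [-0.    -0.001 -1.   ]]
[[-0.    -0.953 -0.303  0.079]
 [ 1.    -0.     0.    -0.001]
 [-0.    -0.303  0.953 -0.12 ]
 [ 0.     0.     0.     1.   ]] 61.99847021210356
```

```bash
python3 -m creep '[[25,-28,0,0,0,0,85],[25,-28,0,0,0,0,85],[25,-28,0,0,0,0,85],[25,-28,0,0,0,0,85],[25,-28,0,0,0,0,85],[25,-28,0,0,0,0,85],[25,-28,0,0,0,0,85],[25,-28,0,0,0,0,85]]' 40
python3 -m creep '[[30,-1,0,0,0,0,85],[30,-1,0,0,0,0,85],[30,-1,0,0,0,0,85],[30,-1,0,0,0,0,85],[30,-1,0,0,0,0,85],[30,-1,0,0,0,0,85],[30,-1,0,0,0,0,85],[30,-1,0,0,0,0,85]]'
python3 -m creep '[[0,0,0,0,0,-0.12,85],[0,0,0,0,0,-0.12,85],[0,0,0,0,0,-0.12,85],[0,0,0,0,0,-0.12,85],[0,0,0,0,0,-0.12,85],[0,0,0,0,0,-0.12,85],[0,0,0,0,0,-0.12,85],[0,0,0,0,0,-0.12,85]]'
python3 -m creep '[[0,0,0,0,0,-0.12,85],[0,0,0,0,0,-0.12,85],[0,0,0,0,0,-0.12,85],[0,0,0,0,0,-0.12,85],[0,0,0,0,0,-0.09,85],[0,0,0,0,0,0,85],[0,0,0,0,0,0,85]]'
python3 - <<'E'
from h import *
s=manip.read_state();print(s["t"],s["eef_pos"],Ro.from_quat(s["orientation"]).as_matrix().round(3),s["joint_positions"])
print(tool([.518,-.284,.012]))
snap("wrist","w1")
E
```

```text
t: 0.82
eef_pos: [0.2841, -0.3451, 0.2533]
orientation: [0.994, 0.111, -0.0, 0.0]
force: [0.7, -1.0, 0.4]
finger_gap: 0.0848
t: 1.48
eef_pos: [0.5172, -0.2855, 0.253]
orientation: [0.994, 0.111, -0.0, -0.0]
force: [-0.2, -0.9, 0.8]
finger_gap: 0.0851
t: 2.15
eef_pos: [0.5158, -0.286, 0.2531]
orientation: [0.829, 0.56, -0.0, -0.0]
force: [0.0, -0.7, -0.8]
finger_gap: 0.0849
t: 2.73
eef_pos: [0.5158, -0.2862, 0.2531]
orientation: [0.641, 0.767, 0.0, -0.0]
force: [-0.3, -0.1, 0.9]
finger_gap: 0.0849
2.7333 [ 0.51579999 -0.28616622  0.2530584 ] [[-0.178  0.984 -0.   ]
 [ 0.984  0.178  0.   ]
 [ 0.    -0.    -1.   ]] [ 0.89960124  0.41032109 -0.57588063  1.68899683  0.24402234  1.11515011
  0.43201629]
[  1.63360294   2.59677461 241.05865066]
```

View pics/w1.png

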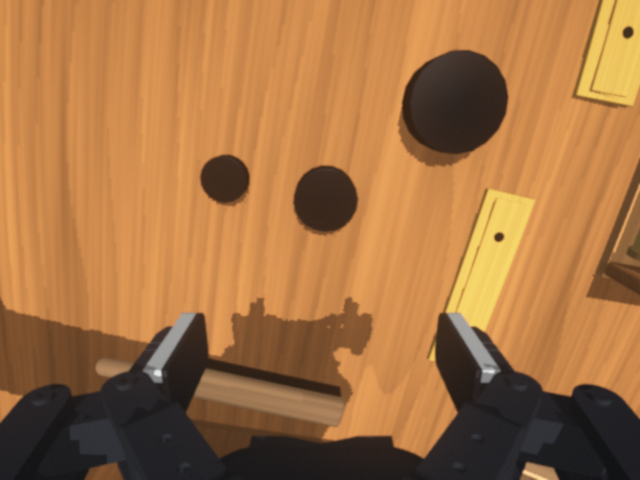

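Picture 3 (wrist): middle stone at (325,199), about 62 px wide; the small disc is left of it and the large one upper right.

```bash
python3 - <<'E'
from h import *
d=load("pics/w1.npz")
g=cv2.cvtColor(d["frame"],cv2.COLOR_RGB2GRAY)
n,l,st,c=cv2.connectedComponentsWithStats((g<45).astype(np.uint8))
for i in range(1,n):
    if st[i,4]>500:
        print(st[i],c[i].round(1))
        if c[i][1]<300:
            P=at(d,c[i],.020);print(P.round(4),tool(P).round(1), np.sqrt(4*st[i,4]/np.pi))
print(pix(d,[[.518,-.284,.012]]))
E
```

```text
[ 404   68  102   85 4909] [461.2 114.8]
[ 0.6203 -0.1869  0.02  ] [ 79.1 120.4 233.1] 79.05904707941346
[ 296  191   56   39 1195] [323.7 209.8]
[ 0.5199 -0.2896  0.02  ] [ -4.2   3.4 233.1] 39.00668219624068
[    0   323   640   157 44978] [320.8 431. ]
[[322.69107655 201.7103783 ]]
```

```bash
python3 - <<'E'
from h import *
print(tool(at(load("pics/w1.npz"),(325.5,199.5),.013)))
E
python3 -m creep '[[1,4,25,0,0,0,85],[0,0,25,0,0,0,85],[0,0,25,0,0,0,85],[0,0,25,0,0,0,85],[0,0,20,0,0,0,85],[0,0,0,0,0,0,85],[0,0,0,0,0,0,85]]'
python3 - <<'E'
from h import *
d=snap("wrist","w2");r=d["frame"][:,:,0];m=((r<75)*255).astype(np.uint8);m[330:]=0
n,l,st,c=cv2.connectedComponentsWithStats(m)
for i in range(1,n):
    if st[i,4]>500: print(st[i],c[i].round(1),tool(at(d,c[i],.016)).round(1),tool(at(d,c[i],.012)).round(1))
E
```

```text
[  3.90380916   5.11800723 240.12824341]
t: 3.37
eef_pos: [0.5195, -0.2841, 0.1331]
orientation: [0.641, 0.768, -0.0, -0.001]
force: [1.1, -0.2, -0.1]
finger_gap: 0.0852
[  436    19   163   158 19770] [517.7  98. ] [ 89.1 112.5 118.2] [ 89.3 114.4 122.2]
[ 139  177   71   67 3623] [174.6 209.8] [ 23.8 -89.2 118.1] [ 22.9 -90.7 122.1]
[ 276  193   91   93 6591] [320.7 239.7] [  4.6   0.3 118.2] [  3.4   0.3 122.2]
```

View pics/w2.png

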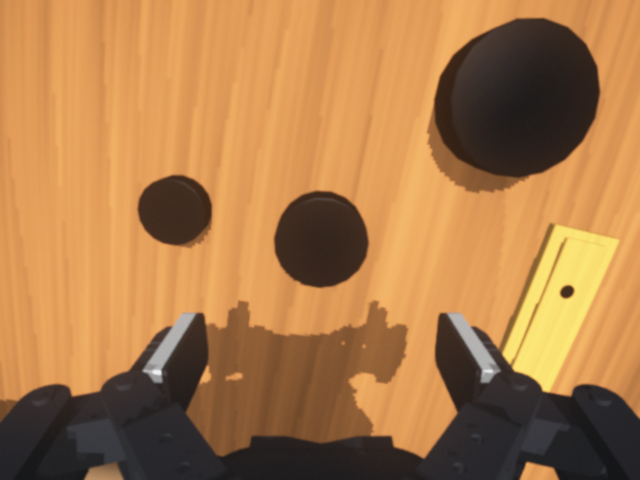

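Picture 4: the middle stone is centred at (321,239), 91 px wide; it sits 4 mm along tool x from the jaws. I'll descend and grip.

```bash
python3 -m creep '[[4,0.3,20,0,0,0,85],[0,0,20,0,0,0,85],[0,0,20,0,0,0,85],[0,0,20,0,0,0,85],[0,0,14,0,0,0,85],[0,0,6,0,0,0,85],[0,0,0,0,0,0,85],[0,0,0,0,0,0,85]]'
python3 -m creep '[[0,0,0,0,0,0,50],[0,0,0,0,0,0,50],[0,0,0,0,0,0,50],[0,0,0,0,0,0,50],[0,0,0,0,0,0,50],[0,0,0,0,0,0,50]]' 40
python3 -c "
from bench import manip;print(manip.tips_ahead,manip.read_state()['eef_pos'])"
```

```text
t: 4.08
eef_pos: [0.5199, -0.2805, 0.0343]
orientation: [0.64, 0.768, 0.0, 0.0]
force: [-0.1, 0.2, 0.6]
finger_gap: 0.085
t: 4.58
eef_pos: [0.5198, -0.2807, 0.0346]
orientation: [0.64, 0.768, -0.0, 0.001]
force: [-4.0, 1.0, 15.6]
finger_gap: 0.0561
0.022 [ 0.51975482 -0.28067411  0.03463999]
```

```bash
python3 -m creep '[[0,0,-4,0,0,0,50],[0,0,-8,0,0,0,50],[0,0,-12,0,0,0,50],[0,0,-20,0,0,0,50],[0,0,-30,0,0,0,50],[0,0,-30,0,0,0,50],[0,0,0,0,0,0,50],[0,0,0,0,0,0,50]]'
python3 - <<'E'
from h import *
snap("wrist","w3")
E
```

```text
t: 5.25
eef_pos: [0.52, -0.2808, 0.1397]
orientation: [0.64, 0.768, 0.0, 0.002]
force: [1.2, -0.6, -2.3]
finger_gap: 0.0556
```

View pics/w3.png

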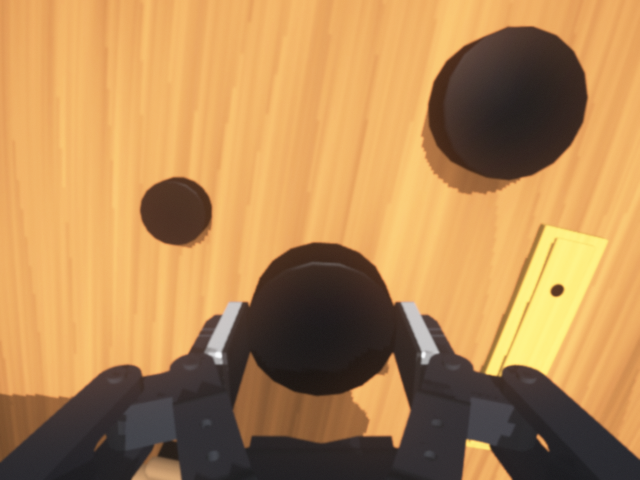

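Picture 5: stone held, silhouette columns 248–397, rows 243–394, top-face front edge at row 262. I'll fit its offset in the hand.

```bash
python3 - <<'E'
from h import *
from scipy.optimize import least_squares
d=load("pics/w3.npz");M=d["mount"];E=np.linalg.inv(M);dd=dict(d,R=E[:3,:3],t=E[:3,3])
th=np.linspace(0,2*np.pi,361)
def ex(x,y,z,p):
    def disc(zz):return pix(dd,np.c_[x+.029*np.cos(th),y+.029*np.sin(th),zz+p*.029*np.cos(th)])
    a=disc(z);b=disc(z+.024);al=np.r_[a,b]
    return np.array([al[:,1].min(),a[:,1].min(),al[:,1].max(),al[:,0].min(),al[:,0].max()])
f=lambda q:ex(q[0],q[1],q[2],q[3])-[243,262,394,248,397]
r=least_squares(f,[0,0,.01,0],x_scale=[.01,.01,.01,.1]);print(r.x,r.fun)
f0=lambda q:ex(q[0],q[1],q[2],0)-[243,262,394,248,397]
r=least_squares(f0,[0,0,.01],x_scale=.01);print(r.x,r.fun)
E
```

```text
[-0.00228042  0.00187378  0.01724134  0.00654854] [-0.59078715  0.4885356   0.02516066  0.09422364 -0.09421953]
[-0.0021567   0.00187302  0.01699596] [-0.55305148  0.59426426 -0.13239767 -0.04039492  0.0403513 ]
```

```bash
python3 - <<'E'
from h import *
from scipy.optimize import least_squares
d=load("pics/w3.npz");M=d["mount"];E=np.linalg.inv(M);dd=dict(d,R=E[:3,:3],t=E[:3,3])
th=np.linspace(0,2*np.pi,361)
def ex(x,z,p=0):
    a=pix(dd,np.c_[x+.029*np.cos(th),.0*th,z+p*.029*np.cos(th)]);b=pix(dd,np.c_[x+.029*np.cos(th),.0*th,z+.024+p*.029*np.cos(th)]);al=np.r_[a,b]
    return np.array([al[:,1].min(),a[:,1].min(),al[:,1].max(),al[:,0].min(),al[:,0].max()])
for z in(.0106,.014,.017): 
  r=least_squares(lambda q:(ex(q[0],z)-[243,262,394,0,0])[:3],[0],x_scale=.01);print(z,r.x,r.fun,ex(r.x[0],z))
s=manip.read_state();print(tool([.489,0,.026],s),s["eef_pos"])
E
```

```text
0.0106 [0.00083901] [-2.73506799 -0.93209862  4.31843653] [240.26493201 261.06790138 398.31843653 317.22610962 318.21280097]
0.014 [-0.00075153] [-1.55634222 -0.10696291  1.90022482] [241.44365778 261.89303709 395.90022482 317.33728797 318.27903077]
0.017 [-0.00215782] [-0.55291546  0.59355076 -0.13793637] [242.44708454 262.59355076 393.86206363 317.43071001 318.33530661]
[281.5073804   20.87865951 111.82984143] [ 0.51926103 -0.28055224  0.13808456]
```

```bash
python3 -m creep '[[10,0,-20,0,0,0,50],[30,0,-20,0,0,0,50],[30,4,-15,0,0,0,50],[30,4,0,0,0,0,50],[30,4,0,0,0,0,50],[30,4,0,0,0,0,50],[20,4,0,0,0,0,50],[10,0,0,0,0,0,50]]'
python3 -m creep '[[0,0,0,0,0,0,50],[0,0,0,0,0,0,50],[0,0,0,0,0,0,50]]'
python3 - <<'E'
from h import *
snap("wrist","w4")
E
```

```text
t: 5.97
eef_pos: [0.5041, -0.0868, 0.1917]
orientation: [0.639, 0.769, 0.0, -0.001]
force: [0.0, -1.0, -2.6]
finger_gap: 0.0558
t: 6.22
eef_pos: [0.5044, -0.0911, 0.1918]
orientation: [0.64, 0.768, -0.0, -0.0]
force: [-0.8, -0.8, -0.8]
finger_gap: 0.056
```

View pics/w4.png

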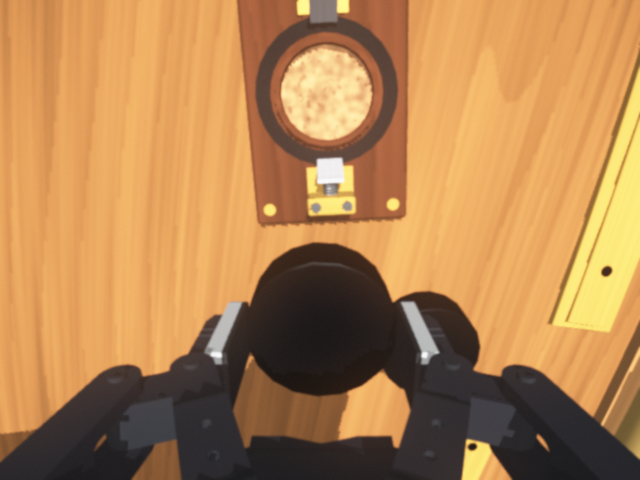

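Picture 6: seal annulus centred near (327,91), columns 257–397; cork floor columns 281–373; board's near corners (258,225) and (405,216). The stone is still held.

```bash
python3 - <<'E'
from h import *
d=load("pics/w4.npz");s=manip.read_state()
im=d["frame"].astype(int)
print(s["eef_pos"])
cork=((im[:,:,1]>115)*255).astype(np.uint8)
m=np.zeros_like(cork);cv2.circle(m,(327,92),52,255,-1);cork&=m
cnt=max(cv2.findContours(cork,0,1)[0],key=cv2.contourArea);e=cv2.fitEllipse(cnt);print(e)
print("cork z14",tool(at(d,e[0],.014),s),"z22",tool(at(d,e[0],.022),s))
g=im.max(2);m=((g<75)*255).astype(np.uint8);m[:12]=0;m[175:]=0;m[:,:240]=0;m[:,410:]=0
cnt=max(cv2.findContours(m,0,1)[0],key=cv2.contourArea);pts=np.array([at(d,p[0].astype(float),.014)[:2] for p in cnt])
# robust circle r free
from scipy.optimize import least_squares
r=least_squares(lambda q:np.hypot(pts[:,0]-q[0],pts[:,1]-q[1])-q[2],[.49,0,.05],loss="soft_l1",f_scale=.001,x_scale=.01);print("seal",r.x,tool([*r.x[:2],.014],s))
a,b=at(d,(258,225),.014),at(d,(405,216),.014);print("corners",a,b,np.arctan2(*(b-a)[[1,0]]),np.hypot(*(b-a)[:2]))
c=at(d,(407,2),.014);print(np.arctan2(-(c-b)[0],(c-b)[1]))
c=at(d,(240,2),.014);print(np.arctan2(-(c-a)[0],(c-a)[1]))
for q in((326,46),(327,141),(281,92),(373,92)):print(q,tool(at(d,q,.014),s).round(1),tool(at(d,q,.022),s).round(1))
M=d["mount"];
s3=load("pics/w3.npz")
E
python3 -c "
import cv2;a=cv2.imread('pics/w4.png')[0:240,210:450];cv2.imwrite('pics/w4c.png',cv2.resize(a,(600,600),interpolation=2))"
```

```text
[ 0.50444058 -0.09119457  0.19193338]
((325.9613342285156, 92.87554168701172), (90.50582122802734, 94.7054214477539), 177.78265380859375)
cork z14 [ 93.44604885   4.5515321  177.94120088] z22 [ 93.05439256   4.46785284 169.94120741]Traceback (most recent call last):
  File "<stdin>", line 10, in <module>
ValueError: max() iterable argument is empty
```

View pics/w4c.png

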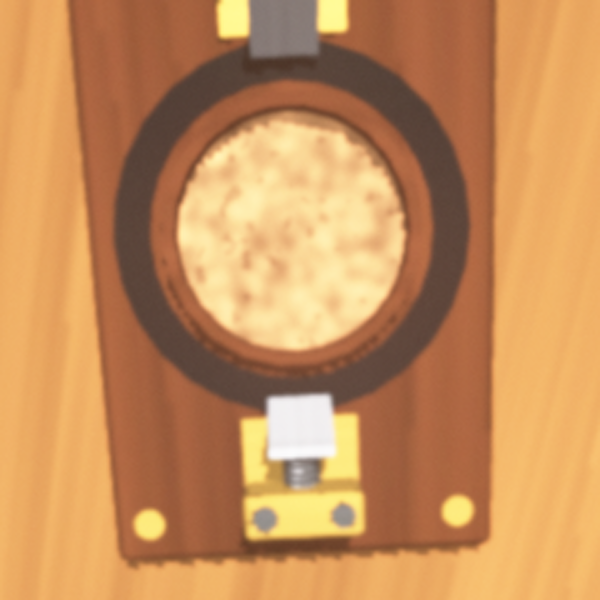

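```bash
python3 - <<'E'
from h import *
d=load("pics/w4.npz");s=manip.read_state()
a,b=at(d,(258.5,223),.014),at(d,(405.5,215),.014);print("corners",a,b,np.arctan2(*(b-a)[[1,0]]),np.hypot(*(b-a)[:2]))
c=at(d,(407,2),.014);print(np.arctan2(-(c-b)[0],(c-b)[1]))
c=at(d,(239,2),.014);print(np.arctan2(-(c-a)[0],(c-a)[1]))
mid=(a+b)/2;y=.19;print("centre",mid+.094*np.array([-np.sin(y),np.cos(y),0]))
print("seal",tool(at(d,(326.4,90),.014),s),"cork world",at(d,(326,92.9),.016))
print("mid edge tool",tool(mid,s), d["cx"],d["cy"])
R=Ro.from_quat(s["orientation"]).as_matrix();print("tool y yaw",np.arctan2(R[1,1],R[0,1]))
for n,q in(("scene",(299.5,237)),("side",(346.5,272))):
    dd=load(f"pics/{n}0.npz");print(n,pix(dd,[at(d,(326,92.9),.016)]))
E
```

```text
corners [ 0.45811974 -0.10113475  0.014     ] [ 0.56832808 -0.07452597  0.014     ] 0.23690680567514014 0.11337506107698389
0.22996188039492627
0.2233693375086186
centre [0.49547117 0.00447804 0.014     ]
seal [ 95.37150702   4.85394198 177.94122947] cork world [0.49207893 0.00144204 0.016     ]
mid edge tool [  1.71472979   9.35654139 177.92770455] 321.15590765401873 240.61531665609397
tool y yaw 0.18025536173790446
scene [[299.95176618 235.6142489 ]]
side [[344.60943972 270.31608673]]
```

```bash
python3 -m creep '[[15,0,0,0,0,0,50],[25,1,0,0,0,0,50],[25,1,0,0,0,0,50],[20,0,15,0,0,0,50],[8,0,25,0,0,0,50],[0,0,30,0,0,0,50],[0,0,30,0,0,0,50],[0,0,22,0,0,0,50]]'
python3 -m creep '[[0,0,0,0,0,0,50],[0,0,0,0,0,0,50],[0,0,0,0,0,0,50]]'
python3 - <<'E'
from h import *
ims=[]
for n in("wrist","scene","side"):
    d=snap(n,n+"5")
w=cv2.imread("pics/wrist5.png")
c=lambda n,u,v:cv2.resize(cv2.imread(f"pics/{n}5.png")[v-50:v+50,u-65:u+65],(390,300),interpolation=2)
o=np.vstack([np.hstack([c("scene",300,235),c("side",347,268)]),np.hstack([cv2.resize(w,(390,300),interpolation=3)]*2)[:, :780]])
cv2.imwrite("pics/m5.png",o)
E
```

```text
t: 6.93
eef_pos: [0.4891, 0.001, 0.068]
orientation: [0.64, 0.768, -0.0, -0.001]
force: [0.3, -0.2, -2.5]
finger_gap: 0.0561
t: 7.18
eef_pos: [0.4904, 0.0016, 0.0714]
orientation: [0.64, 0.768, 0.0, 0.0]
force: [1.0, -0.9, -2.0]
finger_gap: 0.0558
```

View pics/m5.png

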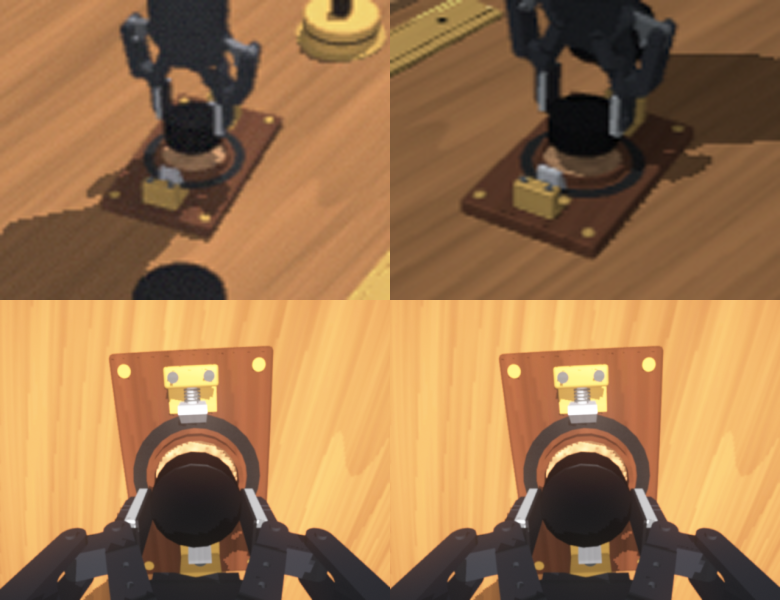

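Picture 8 shows the stone hovering over the ring in all three cameras, roughly centred, with a cork crescent visible in front. I'll fit the seal circle against the stone.

```bash
python3 - <<'E'
from h import *
from scipy.optimize import least_squares
s=manip.read_state();print(s["eef_pos"])
d=load("pics/wrist5.npz");im=d["frame"].astype(int);print(im[360//2:,320][::1][:0], [im[r,245].tolist() for r in range(225,300,8)])
R,G,B=im[:,:,0],im[:,:,1],im[:,:,2]
m=((R<110)&(R>40)).astype(np.uint8)
pts=[]
for row in range(205,300,3):   # outer edges of seal left & right
    xs=np.where(m[row,200:440])[0]+200
    if len(xs): pts+= [(xs[0],row),(xs[-1],row)]
print(pts[::4])
W=np.array([at(d,p,.0145)[:2] for p in pts])
f=lambda q:np.hypot(W[:,0]-q[0],W[:,1]-q[1])-q[2]
r=least_squares(f,[.49,0,.052],loss="soft_l1",f_scale=.0005,x_scale=.01);print(r.x,np.median(abs(r.fun)),tool([*r.x[:2],.0145],s))
# stone silhouette near its top-front edge: rows where not occluded
dk=(R<40)
for row in(255,262,270,280,290,300): 
    xs=np.where(dk[row,230:410])[0]+230; print(row,xs[0],xs[-1],(xs[0]+xs[-1])/2)
E
```

```text
[0.49052056 0.00162718 0.07161863]
[] [[84, 68, 62], [84, 67, 61], [83, 68, 61], [84, 67, 62], [168, 101, 69], [181, 108, 73], [180, 106, 71], [175, 102, 69], [175, 104, 70], [147, 88, 60]]
[(np.int64(256), 205), (np.int64(249), 211), (np.int64(244), 217), (np.int64(238), 223), (np.int64(234), 229), (np.int64(231), 235), (np.int64(228), 241), (np.int64(225), 247), (np.int64(223), 253), (np.int64(222), 259), (np.int64(221), 265), (np.int64(220), 271), (np.int64(220), 277), (np.int64(220), 283), (np.int64(220), 289), (np.int64(221), 295)]
[0.49216575 0.00217704 0.04932611] 9.99684677015604e-05 [ 0.2833136   1.6016276  57.12181191]Traceback (most recent call last):
  File "<stdin>", line 18, in <module>
IndexError: index 0 is out of bounds for axis 0 with size 0
```

```bash
python3 -m creep '[[0.5,-0.3,6,0,0,-0.04,50],[0,0,4,0,0,0,50],[0,0,3,0,0,0,50],[0,0,2,0,0,0,50],[0,0,2,0,0,0,50],[0,0,0,0,0,0,50],[0,0,0,0,0,0,50]]'; python3 -m creep '[[0,0,2,0,0,0,50],[0,0,0,0,0,0,50],[0,0,0,0,0,0,50]]'
```

```text
t: 7.92
eef_pos: [0.4892, 0.0025, 0.0532]
orientation: [0.624, 0.781, -0.0, -0.0]
force: [0.2, -0.3, -1.5]
finger_gap: 0.0559
t: 8.17
eef_pos: [0.4893, 0.0024, 0.0513]
orientation: [0.624, 0.781, 0.0, -0.0]
force: [-0.6, -0.3, -1.8]
finger_gap: 0.056
```

```bash
python3 -m creep '[[0,0,1,0,0,0,50],[0,0,0,0,0,0,50],[0,0,0,0,0,0,50]]'; python3 -m creep '[[0,0,1,0,0,0,50],[0,0,0,0,0,0,50],[0,0,0,0,0,0,50]]';python3 -m creep '[[0,0,1,0,0,0,50],[0,0,0,0,0,0,50],[0,0,0,0,0,0,50]]'
```

```text
t: 8.42
eef_pos: [0.4893, 0.0024, 0.0502]
orientation: [0.624, 0.781, -0.0, -0.0]
force: [-0.0, -0.4, -2.2]
finger_gap: 0.0558
t: 8.67
eef_pos: [0.4893, 0.0024, 0.0493]
orientation: [0.624, 0.781, -0.0, -0.0]
force: [-0.7, -0.7, -2.4]
finger_gap: 0.0564
t: 8.92
eef_pos: [0.4894, 0.0024, 0.0487]
orientation: [0.624, 0.781, -0.0, 0.0]
force: [-5.2, -0.3, 12.3]
finger_gap: 0.0554
```

```bash
python3 -m creep '[[0,0,0,0,0,0,66],[0,0,0,0,0,0,85],[0,0,0,0,0,0,85],[0,0,-10,0,0,0,85],[0,0,-30,0,0,0,85],[0,0,-35,0,0,0,85],[0,0,-35,0,0,0,85],[0,0,-30,0,0,0,85]]'
python3 -m creep '[[-20,0,0,0,0,0,85],[-30,0,0,0,0,0,85],[-20,0,0,0,0,0,85],[0,0,0,0,0,0,85],[0,0,0,0,0,0,85],[0,0,0,0,0,0,85]]'
python3 - <<'E'
from h import *
s=manip.read_state();print(s["eef_pos"])
snap("wrist","w6");d=load("pics/w6.npz")
cv2.imwrite("pics/w6c.png",cv2.resize(cv2.imread("pics/w6.png")[0:330,160:490],(600,600),interpolation=2))
E
```

```text
t: 9.58
eef_pos: [0.4892, 0.0028, 0.191]
orientation: [0.624, 0.781, 0.0, 0.0]
force: [0.2, -0.9, -0.3]
finger_gap: 0.0849
t: 10.08
eef_pos: [0.5046, -0.0652, 0.1887]
orientation: [0.624, 0.781, 0.0, -0.0]
force: [-0.3, 0.5, 0.4]
finger_gap: 0.085
[ 0.50456465 -0.06521884  0.18865874]
```

View pics/w6c.png

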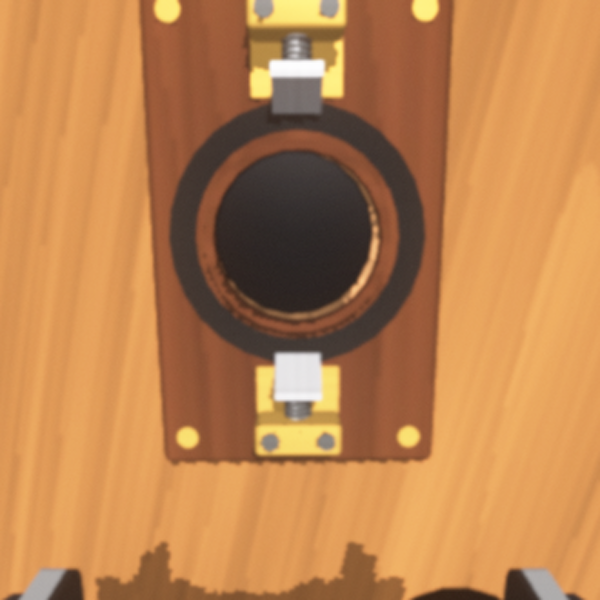

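Picture 9: the stone lies flat in the ring, with only a slim cork crescent on one side. Next I'll refine the seal centre and move towards the cover.

```bash
cat >> h.py <<'E'
from scipy.optimize import least_squares
def circ(W,r0):
    r=least_squares(lambda q:np.hypot(W[:,0]-q[0],W[:,1]-q[1])-q[2],[*W.mean(0),r0],loss="soft_l1",f_scale=.0005,x_scale=.01)
    return r.x,np.median(abs(r.fun))
E
python3 - <<'E'
from h import *
s=manip.read_state();d=load("pics/w6.npz");im=d["frame"].astype(int);R=im[:,:,0]
m=(R<110)&(R>40);pts=[]
for row in list(range(75,105,2))+list(range(120,180,2)):
    xs=np.where(m[row,248:402])[0]+248; pts+=[(xs[0],row),(xs[-1],row)]
W=np.array([at(d,p,.0145)[:2] for p in pts]);c=circ(W,.05);print("seal",c,tool([*c[0][:2],.0145],s))
pts=[]
for row in range(85,172,2):
    xs=np.where(R[row,270:375]<70)[0]+270
    if len(xs):pts+=[(xs[0],row),(xs[-1],row)]
W=np.array([at(d,p,.038)[:2] for p in pts]);print("stone",circ(W,.03))
E
python3 -m creep '[[20,4,0,0,0,0,85],[35,8,0,0,0,0,85],[35,8,0,0,0,0,85],[35,8,0,0,0,0,85],[35,8,0,0,0,0,85],[35,8,0,0,0,0,85],[35,8,0,0,0,0,85],[20,4,0,0,0,0,85]]'
python3 -m creep '[[0,0,0,0,0,0,85],[0,0,0,0,0,0,85],[0,0,0,0,0,0,85]]'
python3 - <<'E'
from h import *
s=manip.read_state();print(s["eef_pos"])
snap("wrist","w7")
E
```

```text
seal (array([0.49215197, 0.00150513, 0.04970705]), np.float64(0.0001810492473278552)) [ 67.44570091   2.57954074 174.10888112]
stone (array([0.48960439, 0.00363321, 0.02849265]), np.float64(0.0016079707158053874))
t: 10.8
eef_pos: [0.503, 0.1953, 0.1888]
orientation: [0.623, 0.783, 0.001, -0.0]
force: [0.2, 0.6, 1.2]
finger_gap: 0.0849
t: 11.05
eef_pos: [0.5039, 0.1904, 0.1883]
orientation: [0.624, 0.781, -0.0, -0.0]
force: [-0.5, -0.3, -0.7]
finger_gap: 0.085
[0.50392285 0.19037845 0.18826601]
```

View pics/w7.png

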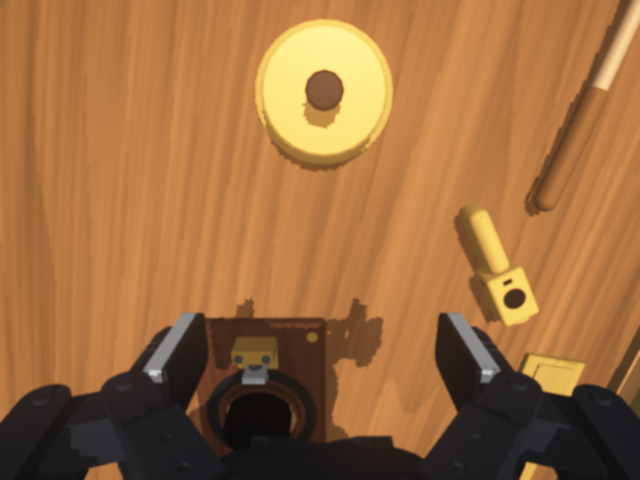

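Picture 10: cover centred at about (324,91), knob top at (325,90), file and peg clear of it. Next: knob position in the tool frame.

```bash
python3 - <<'E'
from h import *
s=manip.read_state();d=load("pics/w7.npz");im=d["frame"].astype(int);print(im[90,325],im[60,325])
m=((im[:,:,1]<100)).astype(np.uint8)[40:140,270:380];n,l,st,c=cv2.connectedComponentsWithStats(m)
for i in range(1,n):
    if 300<st[i,4]<3000: print(st[i],c[i]+[270,40],tool(at(d,c[i]+[270,40],.056),s))
# top disc (84 mm, z .032)
y=((im[:,:,0]>225)&(im[:,:,1]>190)).astype(np.uint8);y[200:]=0;cn=max(cv2.findContours(y,0,1)[0],key=cv2.contourArea)
W=np.array([at(d,p[0].astype(float),.032)[:2] for p in cn]);c=circ(W,.042);print(c,tool([*c[0][:2],.032],s),pix(d,[[*c[0][:2],.058]]))
E
```

```text
[136  93  61] [254 240 148]
[  36   31   37   40 1145] [323.85851528  90.42445415] [ 93.08839433   2.73082331 132.25998686]
(array([0.48636529, 0.28358714, 0.04193736]), np.float64(0.0009237371200552791)) [ 95.44102695   3.29520484 156.25913487] [[324.8336781   86.04673822]]
```

```bash
python3 -m creep '[[20,1,0,0,0,0,85],[30,0,0,0,0,0,85],[30,0,0,0,0,0,85],[14,0,20,0,0,0,85],[0,0,30,0,0,0,85],[0,0,20,0,0,0,85],[0,0,0,0,0,0,85],[0,0,0,0,0,0,85]]'
python3 - <<'E'
from h import *
s=manip.read_state();print(s["eef_pos"]);d=snap("wrist","w8");im=d["frame"].astype(int)
m=((im[:,:,1]<105)).astype(np.uint8);m[:120]=0;m[340:]=0;m[:,:210]=0;m[:,435:]=0
n,l,st,c=cv2.connectedComponentsWithStats(m)
for i in range(1,n):
    if st[i,4]>300: print(st[i],c[i],tool(at(d,c[i],.05),s))
cv2.imwrite("pics/w8c.png",cv2.resize(cv2.imread("pics/w8.png"),(480,360),interpolation=3))
E
```

```text
t: 11.77
eef_pos: [0.4845, 0.2815, 0.1182]
orientation: [0.625, 0.781, -0.001, -0.0]
force: [0.7, 0.5, 1.1]
finger_gap: 0.0851
[0.4845245  0.28148522 0.11824698]
[ 299  244   47   58 2140] [322.3182243 273.2271028] [ 1.57371085  1.95898378 68.24377124]
[ 210  301  201   39 2907] [308.67079463 328.35087719] [-30.11568306  -5.29523163  68.26247008]
```

View pics/w8c.png

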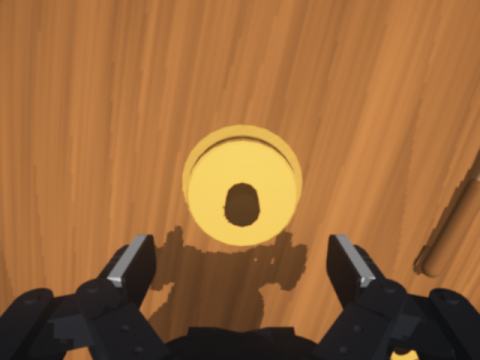

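Picture 11: knob at full-frame (322,273), i.e. about 1 mm along tool x and centred between the fingers. I'll descend and grip.

```bash
python3 -m creep '[[1,0,15,0,0,0,85],[0,0,15,0,0,0,85],[0,0,15,0,0,0,85],[0,0,10,0,0,0,85],[0,0,5,0,0,0,85],[0,0,0,0,0,0,60],[0,0,0,0,0,0,40],[0,0,0,0,0,0,30]]' 60
python3 -m creep '[[0,0,0,0,0,0,15],[0,0,0,0,0,0,15],[0,0,0,0,0,0,15],[0,0,0,0,0,0,15],[0,0,0,0,0,0,15],[0,0,0,0,0,0,15]]' 60
```

```text
t: 12.48
eef_pos: [0.4848, 0.2834, 0.0593]
orientation: [0.624, 0.781, 0.001, 0.0]
force: [-0.7, -0.6, 0.7]
finger_gap: 0.0507
t: 12.98
eef_pos: [0.4846, 0.2833, 0.0591]
orientation: [0.624, 0.781, 0.0, 0.0]
force: [-1.8, -2.3, 10.6]
finger_gap: 0.022
```

```bash
python3 -m creep '[[0,0,-5,0,0,0,15],[0,0,-15,0,0,0,15],[0,0,-20,0,0,0,15],[0,0,-20,0,0,0,15],[0,0,-20,0,0,0,15],[0,0,0,0,0,0,15],[0,0,0,0,0,0,15],[0,0,0,0,0,0,15]]' 100
python3 -m creep '[[-15,-4,0,0,0,0,15],[-30,-7,0,0,0,0,15],[-30,-7,0,0,0,0,15],[-30,-7,0,0,0,0,15],[-30,-7,0,0,0,0,15],[-30,-7,0,0,0,0,15],[-30,-7,0,0,0,0,15],[-25,-4,0,0,0,0,15]]'
python3 -m creep '[[-25,-3,0,0,0,0,15],[-20,-2,0,0,0,0,15],[-10,-1,0,0,0,0,15],[0,0,0,0,0,0,15],[0,0,0,0,0,0,15],[0,0,0,0,0,0,15]]'
python3 - <<'E'
from h import *
s=manip.read_state();print(s["eef_pos"],tool([.4905,.002,.014],s));d=snap("wrist","w9")
a=cv2.imread("pics/w9.png")
e=lambda n:cv2.resize(cv2.imread(f"pics/{n}.png")[185:295,220:400] if "scene" in n else cv2.imread(f"pics/{n}.png")[215:325,257:437],(360,220),interpolation=2)
for n in("scene","side"): snap(n,n+"9")
cv2.imwrite("pics/m9.png",np.vstack([np.hstack([e("scene9"),e("side9")]),np.pad(cv2.resize(a[100:420,120:520],(450,360)),((0,0),(0,270),(0,0)))]))
E
```

```text
t: 13.65
eef_pos: [0.4842, 0.2828, 0.1378]
orientation: [0.625, 0.781, -0.0, -0.0]
force: [-0.2, -1.1, -2.9]
finger_gap: 0.021
t: 14.32
eef_pos: [0.483, 0.0552, 0.1373]
orientation: [0.625, 0.781, -0.001, -0.001]
force: [0.3, 0.2, -2.2]
finger_gap: 0.0207
t: 14.82
eef_pos: [0.49, 0.0039, 0.138]
orientation: [0.624, 0.782, 0.0, -0.0]
force: [-0.0, -0.0, -2.3]
finger_gap: 0.0209
[0.49002587 0.00388498 0.13802345] [-2.04252395e+00  8.99063663e-02  1.24021832e+02]
```

View pics/m9.png

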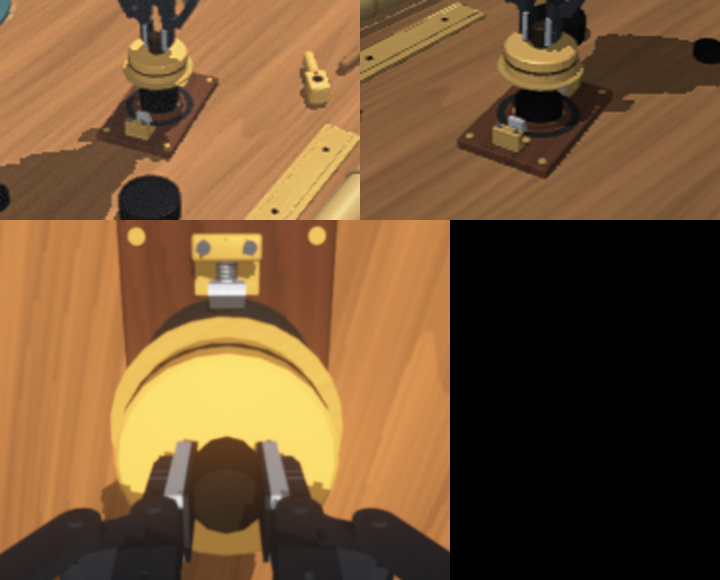

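Picture 12: cover held level above the base, stone still seated. Rim outline against seal now, numerically.

```bash
python3 - <<'E'
from h import *
s=manip.read_state();d=load("pics/w9.npz");im=d["frame"].astype(int);R,G,B=im[...,0],im[...,1],im[...,2]
hsv=cv2.cvtColor(d["frame"],cv2.COLOR_RGB2HSV).astype(int)
for p in((240,225),(200,225),(190,225),(330,225)):print(p,hsv[p],im[p])
y=((hsv[...,0]>=21)&(hsv[...,0]<=35)&(hsv[...,1]>80)&(R>120))
pts=[]
for row in range(196,300,3):
    xs=np.where(y[row,200:440])[0]+200
    if len(xs)>20: pts+=[(xs[0],row),(xs[-1],row)]
print(pts[::6])
W=np.array([at(d,p,s["eef_pos"][2]-.0575)[:2] for p in pts]);c=circ(W,.05);print("rim",c,tool([*c[0][:2],.08],s))
k=np.abs(np.hypot(*(W-c[0][:2]).T)-c[0][2])<.001;print(k.sum(),len(k))
# board edges in tool y at rows 110-180
for row in range(105,190,15):
    b=(R[row]<165)&(hsv[row,:,0]<16);xs=np.where(b[200:440])[0]+200
    if len(xs): print(row,[tool(at(d,(x,row),.014),s).round(1)[:2] for x in(xs[0],xs[-1])])
E
```

```text
(240, 225) [ 14 162 195] [195 130  71]
(200, 225) [ 14 161 188] [188 123  69]
(190, 225) [ 14 161 189] [189 124  70]
(330, 225) [ 18 163 210] [210 156  76]
[(np.int64(280), 196), (np.int64(262), 205), (np.int64(251), 214), (np.int64(242), 223), (np.int64(235), 232), (np.int64(230), 241), (np.int64(226), 250), (np.int64(223), 259), (np.int64(221), 268), (np.int64(220), 277), (np.int64(220), 286), (np.int64(220), 295)]
rim (array([0.49163234, 0.00237373, 0.04897   ]), np.float64(9.982783585401472e-05)) [-1.640728    1.14699544 58.2284501 ]
70 70
105 [array([ 84.5, -55.4]), array([84.4, 58.3])]
120 [array([ 76., -56.]), array([76. , 58.3])]
135 [array([ 67.4, -56. ]), array([67.3, 58.3])]
150 [array([ 58.6, -56. ]), array([58.6, 58.2])]
165 [array([ 49.7, -55.9]), array([49.6, 58.2])]
180 [array([ 40.5, -56. ]), array([40.5, 58.8])]
```

```bash
python3 -m creep '[[-1.3,0,8,0,0,0,15],[0,0,10,0,0,0,15],[0,0,10,0,0,0,15],[0,0,8,0,0,0,15],[0,0,4,0,0,0,15],[0,0,0,0,0,0,15],[0,0,0,0,0,0,15]]' 120
python3 -m creep '[[0,0,3,0,0,0,15],[0,0,2,0,0,0,15],[0,0,2,0,0,0,15],[0,0,0,0,0,0,15],[0,0,0,0,0,0,15]]'
```

```text
t: 15.55
eef_pos: [0.4905, 0.0015, 0.0981]
orientation: [0.624, 0.781, -0.0, -0.0]
force: [-0.1, -0.5, -1.2]
finger_gap: 0.0204
t: 15.97
eef_pos: [0.4907, 0.0016, 0.0914]
orientation: [0.624, 0.781, 0.0, -0.0]
force: [-0.3, 2.5, 1.9]
finger_gap: 0.0198
```

```bash
python3 -m creep '[[0.8,0,0,0,0,0,15],[0,0,0,0,0,0,15],[0,0,0,0,0,0,15]]'; python3 -m creep '[[0,0,2,0,0,0,15],[0,0,1,0,0,0,15],[0,0,0,0,0,0,15],[0,0,0,0,0,0,15]]'
```

```text
t: 16.22
eef_pos: [0.4904, 0.002, 0.0913]
orientation: [0.624, 0.781, -0.0, 0.0]
force: [0.7, 1.8, -0.8]
finger_gap: 0.0201
t: 16.55
eef_pos: [0.4905, 0.0023, 0.0883]
orientation: [0.624, 0.781, 0.0, -0.0]
force: [-0.7, 2.7, 2.0]
finger_gap: 0.0204
```

```bash
python3 -m creep '[[0.4,0,1.5,0,0,0,15],[0,0,1.5,0,0,0,15],[0,0,0,0,0,0,15],[0,0,0,0,0,0,15]]'; python3 -m creep '[[0,0,1.5,0,0,0,15],[0,0,1.5,0,0,0,15],[0,0,0,0,0,0,15],[0,0,0,0,0,0,15]]';python3 -m creep '[[0,0,1.5,0,0,0,15],[0,0,1,0,0,0,15],[0,0,0,0,0,0,15],[0,0,0,0,0,0,15]]'
```

```text
t: 16.88
eef_pos: [0.4906, 0.0024, 0.0853]
orientation: [0.624, 0.781, 0.0, 0.0]
force: [2.1, 1.2, 1.5]
finger_gap: 0.0201
t: 17.22
eef_pos: [0.4908, 0.0025, 0.0825]
orientation: [0.624, 0.781, 0.0, 0.0]
force: [0.1, 1.8, 5.8]
finger_gap: 0.0204
t: 17.55
eef_pos: [0.4909, 0.0025, 0.0802]
orientation: [0.624, 0.781, 0.0, 0.0]
force: [0.8, 1.5, 9.2]
finger_gap: 0.0202
```

Force is rising as expected on both bevels, with little side load. I'll keep going down.

```bash
for i in 1 2; do :; done; python3 -m creep '[[0,0,1,0,0,0,15],[0,0,1,0,0,0,15],[0,0,0,0,0,0,15],[0,0,0,0,0,0,15]]'; python3 -m creep '[[0,0,1,0,0,0,15],[0,0,1,0,0,0,15],[0,0,0,0,0,0,15],[0,0,0,0,0,0,15]]';python3 -m creep '[[0,0,1,0,0,0,15],[0,0,0,0,0,0,15],[0,0,0,0,0,0,15]]'
```

```text
t: 17.88
eef_pos: [0.491, 0.0027, 0.0781]
orientation: [0.624, 0.781, 0.001, 0.001]
force: [2.6, 3.3, 4.2]
finger_gap: 0.0202
t: 18.22
eef_pos: [0.4897, 0.0024, 0.0753]
orientation: [0.624, 0.781, -0.0, -0.001]
force: [0.7, 2.2, -10.8]
finger_gap: 0.0201
t: 18.47
eef_pos: [0.4903, 0.0023, 0.0748]
orientation: [0.625, 0.781, -0.0, 0.0]
force: [-0.3, 0.2, -1.7]
finger_gap: 0.0198
```

```bash
python3 -m creep '[[0,0,0.6,0,0,0,15],[0,0,0,0,0,0,15],[0,0,0,0,0,0,15]]'; python3 -m creep '[[0,0,0.6,0,0,0,15],[0,0,0,0,0,0,15],[0,0,0,0,0,0,15]]'
```

```text
t: 18.72
eef_pos: [0.4903, 0.0025, 0.0742]
orientation: [0.624, 0.781, -0.0, -0.0]
force: [0.0, -0.2, -2.0]
finger_gap: 0.0204
t: 18.97
eef_pos: [0.4903, 0.0025, 0.0736]
orientation: [0.624, 0.781, -0.0, -0.0]
force: [-0.5, -0.1, -1.4]
finger_gap: 0.0202
```

```bash
python3 -m creep '[[0,0,0.5,0,0,0,15],[0,0,0,0,0,0,15],[0,0,0,0,0,0,15]]'; python3 -m creep '[[0,0,0,0,0,0,15],[0,0,0,0,0,0,15],[0,0,0,0,0,0,15]]'
```

```text
t: 19.22
eef_pos: [0.4903, 0.0026, 0.0733]
orientation: [0.624, 0.781, -0.0, 0.0]
force: [-4.2, -0.1, 6.5]
finger_gap: 0.0201
t: 19.47
eef_pos: [0.4903, 0.0025, 0.0733]
orientation: [0.624, 0.781, -0.0, 0.0]
force: [-3.3, -0.3, 6.1]
finger_gap: 0.0202
```

```bash
python3 -m creep '[[0,0,0.4,0,0,0,15],[0,0,0,0,0,0,15],[0,0,0,0,0,0,15],[0,0,0,0,0,0,15]]'; python3 -m creep '[[0,0,0,0,0,0,15],[0,0,0,0,0,0,15],[0,0,0,0,0,0,15],[0,0,0,0,0,0,15]]'
```

```text
t: 19.8
eef_pos: [0.4903, 0.0026, 0.0733]
orientation: [0.624, 0.781, -0.0, 0.0]
force: [-6.3, -0.8, 17.1]
finger_gap: 0.0202
t: 20.13
eef_pos: [0.4903, 0.0025, 0.0733]
orientation: [0.624, 0.781, -0.0, 0.0]
force: [-7.0, -0.6, 17.2]
finger_gap: 0.02
```

```bash
python3 - <<'E'
from h import *
y=.225;C=np.array([.4905,.002])
for n,sg in(("scene",-1),("side",1)):
    a=load(f"pics/{n}9.npz");b=snap(n,n+"10")
    ax=np.array([-np.sin(y),np.cos(y)])*sg
    u=pix(a,[[*(C+ax*.060),.036],[*(C+ax*.065),.036]]);print(n,"nose px",u[0].round(),"5mm shift",(u[1]-u[0]).round(1))
    c=u[0].round().astype(int);B=cv2.cvtColor(b["frame"],7);A=cv2.cvtColor(a["frame"],7)
    t=A[c[1]-5:c[1]+6,c[0]-6:c[0]+7];S=B[c[1]-11:c[1]+12,c[0]-12:c[0]+13]
    r=cv2.matchTemplate(S,t,cv2.TM_CCOEFF_NORMED);_,v,_,p=cv2.minMaxLoc(r);print("shift",p[0]-6,p[1]-6,"score",round(v,3),"at 0:",r[6,6].round(3))
print({k:np.round(v,4).tolist() for k,v in manip.read_state().items() if k in("t","eef_pos","force","finger_gap")})
E
```

```text
scene nose px [291. 242.] 5mm shift [-0.7  1. ]
shift -2 1 score 0.214 at 0: 0.027
side nose px [333. 276.] 5mm shift [-1.1  1.1]
shift -4 -1 score 0.592 at 0: 0.457
{'t': 20.2333, 'eef_pos': [0.4903, 0.0026, 0.0733], 'force': [-6.8791, -1.0863, 17.4855], 'finger_gap': 0.0202}
```

```bash
python3 -c "
from bench import manip
print(manip.job_done());s=manip.read_state();print(s['t'],s['force'],s['eef_pos'])"
```

```text
the job is handed in; nothing more can be done
None
the job is handed in; nothing more can be done
```

I laid the middle-sized stone in the ring, pressed the cover down over it by its knob, and handed the job in at about 20 s. The gripper was still holding the knob and pushing down.

- **Stone:** a close wrist picture showed it flat in the ring, about 1 mm off centre.
- **Cover:** while pressing down, the force rose to about 9 N, fell away, then stayed at roughly the cover's hanging weight. The cover then met the board at TCP z 0.0733 m, about where it was expected (0.073 m).
- **Final push:** steady at 17 N measured upward on the tool, so an estimated 17 to 19 N on the base. There was about 7 N of side reading. The grip was 100 to 120 N and the fingers read 20 mm apart on the 24 mm knob.
- **Catches:** I could not confirm visually that both snapped in. The template check in the scene and side cameras was inconclusive (scores 0.21 and 0.59, with 5 mm of catch travel only about 1.3 pixels). That they are in rests on the force pattern alone.
- **Bystanders:** I never worked near the keys, mallet, file, peg or brush, but made no final check of their positions.

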